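# Move the row of hand stamps to the organiser in reverse order

## Task

My left-handed colleague takes over the desk: move the four hand stamps from the wooden stand to the white organiser, one in each compartment, in reverse order, so that, seen from the robot, the stamp now at the left end of the stand's row ends in the compartment at the right end of the organiser, the second from the left in the second from the right, and so on. Each must stand upright on its compartment's floor; set them down without dropping them or knocking any over.

Things in the scene. Friction and masses are not known exactly. Their poses are not given: they have to be found in the camera images.
- stamp_tall: Loose: the tall hand stamp: round base 36 mm across and 16 mm high, slim neck, and above it a long round grip 24 mm across between 56 and 86 mm above the underside; 92 mm tall in all. Wood, black rubber foot, 40 to 85 g. Starts with its x within 0.3 rad of the stand's x. Origin: centre of its underside, z up. 
- stamp_square: Loose: the square hand stamp: square base 34 x 34 mm and 18 mm high, neck 16 mm across, and a round barrel grip 28 mm across between 42 and 64 mm above the underside; 70 mm tall in all. Wood, black rubber foot, 40 to 85 g. Starts with its x within 0.3 rad of the stand's x. Origin: centre of its underside, z up. 
- stamp_paddle: Loose: the paddle-shaped hand stamp: oblong base 24 mm (its x) by 38 mm (its y) and 20 mm high, with a flat upright grip 14 mm thick (x) by 30 mm wide (y) between 20 and 78 mm above the underside; 78 mm tall in all. To be gripped across its x. Wood, black rubber foot, 40 to 85 g. Starts with its x within 0.3 rad of the stand's x. Origin: centre of its underside, z up. 
- stamp_button: Loose: the button-topped hand stamp: round base 32 mm across and 16 mm high, thin stem 14 mm across, and on top a flat round disc 34 mm across between 54 and 74 mm above the underside; 74 mm tall in all. Wood, black rubber foot, 40 to 85 g. Starts with its x within 0.3 rad of the stand's x. Origin: centre of its underside, z up. 
- pad_tall: Fixed grey felt pad, 52 x 52 x 4 mm, on the wooden stand, on which the tall stamp stands at the start (within about 5 mm of its centre); it stays and marks that stamp's original place in the row. All four pads look alike. Origin: centre of its underside; x and y parallel to the stand's.
- pad_square: Fixed grey felt pad, 52 x 52 x 4 mm, on the wooden stand, on which the square stamp stands at the start (within about 5 mm of its centre); it stays and marks that stamp's original place in the row. All four pads look alike. Origin: centre of its underside; x and y parallel to the stand's.
- pad_paddle: Fixed grey felt pad, 52 x 52 x 4 mm, on the wooden stand, on which the paddle stamp stands at the start (within about 5 mm of its centre); it stays and marks that stamp's original place in the row. All four pads look alike. Origin: centre of its underside; x and y parallel to the stand's.
- pad_button: Fixed grey felt pad, 52 x 52 x 4 mm, on the wooden stand, on which the button stamp stands at the start (within about 5 mm of its centre); it stays and marks that stamp's original place in the row. All four pads look alike. Origin: centre of its underside; x and y parallel to the stand's.
- stand: Fixed pine board 74 (x) by 274 (y) by 10 mm with 14 mm high end strips, turned by up to 0.3 rad, left or right of the desk's middle. Carries the four grey felt pads in a row along its y, centres at y = +93, +31, -31, -93 mm, x = 0, pad tops 14 mm above its underside. +y is the left end as seen from the robot. Origin: centre of its underside.
- organiser: Fixed white organiser on the other side, turned by up to 0.3 rad. Four open compartments in a row along its y, centres at y = +93, +31, -31, -93 mm, x = 0; each 56 x 56 mm inside, floor 6 mm and wall tops 24 mm above the underside, walls 6 mm. +y is the left end seen from the robot. Behind (x +34 to +78 mm) slanted card slots up to 26 mm high. Origin: underside, centre of the row.

How it is judged:
By the outcome, as a careful person would: the job done as asked, in the order asked, and still so for the second after the job is handed in, with the robot touching nothing.
It also fails if it takes over 112 s, if anything falls off the work surface, if the arm or the gripper's body presses on something with over 40 N, if the wrist force passes 120 N, or if a joint passes its speed limit or range.

## Robot

A 6-joint arm with a two-finger parallel gripper is mounted at the origin on the work surface. World frame = base frame: x ahead of the robot, y to its left, z up, the work surface at z = 0. Lengths are in m, angles in rad, forces in N, time in s.
With the tool pointing down it reaches from about 0.325 to 0.85 m from the base axis. Payload 4.4 kg.
Tool frame: the origin (TCP) lies midway between the tips of the shut fingers; the grasp point (between the pads) lies 19 mm behind it; z points along the fingers, y is the line along which they close (so a half turn about z gives the same grasp; the last joint's range is limited). The gripper opens to 94 mm and grips with 3 to 60 N. Pads are 16 mm wide; open, the fingers measure 119 mm over their backs; the gripper's body (75 mm by 177 mm) begins 78 mm behind the grasp point.
Start: joints at [0.979, 0.207, 1.542, -0, 1.393, -0.15], TCP at [0.246, 0.52, 0.205] pointing down, gripper open.
Joint ranges: [-2.73, 2.73], [-0.86, 2.22], [0.23, 2.46], [-1.11, 4.25], [0.08, 2.63], [-2.82, 2.82]. Speed limits (rad/s): [2.79, 2.79, 3.14, 3.14, 3.14, 3.14].

## Interface

Orientations are given as a rotation vector (axis times angle).
In Python, from rig import env gives the robot as it stands. The module is installed in compiled form; this text tells all that it offers.
- The arm moves only by the shell command python3 -m inch 'ROWS' [FORCE]. ROWS is JSON, a list of rows, each an object of numbers: "x", "y", "z": the shift along the tool's x, y, z scaled (see below); "wx", "wy", "wz": the turn, a rotation vector about the tool's x, y, z scaled (see below); "claw": the opening, from -1 (shut) to 1 (fully open). A call has 1 to 20 rows; each row is the pose to reach, as a shift and turn from the pose commanded when the call began, along the tool's axes at that moment; what a row does not reach only later rows make up. The controller multiplies each number of a shift by 0.3 m and each number of a turn by pi/4 rad. A row lasts 1/12 s, in which the tool goes at most 41.7 mm and 7.16 degrees, less where a joint would pass 70% of its speed; a pose out of reach is approached as far as the arm can. A call with a number of a shift or a turn outside -1 to 1 is refused whole. A call with a gripper value outside its range is refused whole. The fingers move at their own pace and stop on an object; FORCE is the grip in N (left out, the last holds). Time passes only in rows, so rows that repeat a pose let the fingers close. It gives the time, the measured TCP pose, the force, the opening and the grip force at its end, in the units of the state.
- env.sense(): the state, without advancing time (a new reading comes with each control period).
- env.read_camera(name): name is "scene" or "top" or "wrist"; returns (picture, depth): 384x512x3 uint8, red, green, blue; 384x512 float32, m along the optical axis (not along the pixel's ray), 0 where there is no reading.
- env.camera_model(name): a dict with "K" (3x3 intrinsics, pixels), "origin" and "orientation" of the camera in the world; the wrist camera has in their place "mount" (4x4, takes a point from camera to tool coordinates, whose origin is the TCP and whose axes are the flange's). Camera axes: x right, y up, looking along -z (the intrinsics and any distortion apply to the point x, -y, -z); pixel columns grow to the right and rows downward; lengths in m; the calibration is good to about 2 mm. A picture is of the moment at which its call begins: read the wrist's pose just before it. camera_model takes no time and is no camera call.
- env.finish_job(): hands the job in; it is judged then, once.
Trained networks look in the newest picture that a camera, given by its name, has taken for a name from the list of things; names that differ only in an ending like _2 or _b are one class to them, and where a whole thing is asked for, a point or a joint stands for the part that bears it (a point fixed in the world has none). Each returns a list of dicts, best first, with "p" (0 to 1); they miss things now and then, are a little off and sometimes report something else, mostly with a low value. They report only what shows in the picture. A call takes as long as a camera call.
- env.regions_of(query, camera): "region" (384x512 bool, what is visible of it) and "extent" ([centre column, centre row, width, height] in pixels, round what is visible of it).
- env.tip_of(query, camera): "uv" ([column, row] in pixels: a listed point, or the origin of a listed thing).
The state is a dict: "time": time; "joint_pos": joint angles; "joint_vel": joint speeds; "effort": joint torques, N m; "ee_pos": TCP position; "eef_rot": TCP orientation; "wrist_force": force on the tool from outside, world axes, zero at the start; "torque": the same for the moment, N m; "finger_gap": finger opening in m; "grip_force": force on a finger pad.
Only numpy, scipy, OpenCV 4.12 (cv2) and the standard library are available. Lean on these libraries where they do the work, as an engineer would, in place of code of your own. Each camera call takes 0.05 s, during which the arm holds its last target. There are 200 camera calls.

## Working session

There is one attempt and no reset: what is moved stays moved. The work goes in short steps, Python scripts to look and compute and a shell command to move; the robot and the scene stay as the last step left them, time stands still between calls to the robot, and variables do not carry over. Pictures are saved under pics/ and viewed, at most 14 in all, crops included, and the job is handed in when it is done.

```bash
mkdir -p pics; ls
python3 - <<'E'
from rig import env
import cv2,numpy as np
s=env.sense();print({k:np.round(v,3) for k,v in s.items()})
for n in ("scene","top"):
    p,d=env.read_camera(n);cv2.imwrite(f"pics/{n}0.png",p[:,:,::-1]);m=env.camera_model(n);print(n,{k:np.round(v,3).tolist() if not isinstance(v,str) else v for k,v in m.items()})
print(env.camera_model("wrist"))
E
```

```text
pics
{'time': np.float64(0.0), 'joint_pos': array([ 0.978,  0.207,  1.543,  0.   ,  1.394, -0.15 ]), 'joint_vel': array([ 0.   , -0.   , -0.   , -0.002, -0.   , -0.001]), 'effort': array([-2.0000e-03, -3.7087e+01, -2.8142e+01,  7.0000e-02,  3.6000e-02,
       -0.0000e+00]), 'ee_pos': array([0.245, 0.519, 0.204]), 'eef_rot': array([-6.880e-01, -3.064e+00,  3.000e-03]), 'wrist_force': array([-0.872,  0.624,  0.449]), 'torque': array([-0.026,  0.008,  0.002]), 'grip_force': np.float64(0.0), 'finger_gap': np.float64(0.094)}
scene {'K': [[434.007, 0.0, 257.604], [0.0, 434.007, 187.203], [0.0, 0.0, 1.0]], 'origin': [1.101, 0.161, 0.74], 'orientation': [0.501, 0.667, 1.715]}
top {'K': [[399.959, 0.0, 255.363], [0.0, 399.959, 190.831], [0.0, 0.0, 1.0]], 'origin': [0.418, 0.002, 0.944], 'orientation': [0.084, -0.113, -1.548]}
{'K': array([[274.15930007,   0.        , 255.97280466],
       [  0.        , 274.15930007, 192.89913874],
       [  0.        ,   0.        ,   1.        ]]), 'mount': array([[ 7.71243248e-05,  9.74157468e-01,  2.25869924e-01,
         6.46416005e-02],
       [ 9.99999275e-01, -3.46482694e-04,  1.15289557e-03,
         1.46825428e-04],
       [ 1.20136185e-03,  2.25869671e-01, -9.74156788e-01,
        -1.80783367e-01],
       [ 0.00000000e+00,  0.00000000e+00,  0.00000000e+00,
         1.00000000e+00]])}
```

View pics/top0.png

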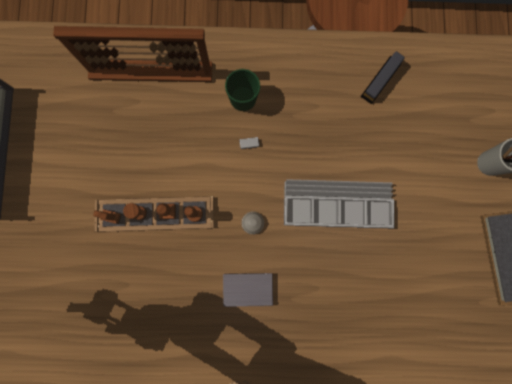

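View pics/scene0.png

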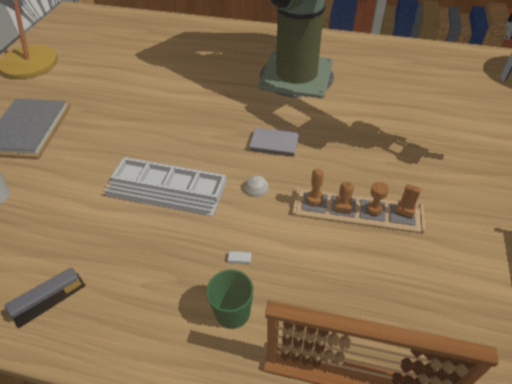

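The top view shows the stand at left (row from (107,215) to (193,214)) and the organiser at right, with compartments at (302–381, 212). The order from the left looks like paddle, button, square, tall. Next I'll measure.

```bash
cat > h.py <<'E'
from rig import env
import numpy as np, cv2
from scipy.spatial.transform import Rotation as R
def cam(n,s=None):
    m=env.camera_model(n)
    if n=="wrist":
        s=s or env.sense();T=np.eye(4);T[:3,:3]=R.from_rotvec(s["eef_rot"]).as_matrix();T[:3,3]=s["ee_pos"]
        T=T@m["mount"];return m["K"],T[:3,:3],T[:3,3]
    return m["K"],R.from_rotvec(m["orientation"]).as_matrix(),np.array(m["origin"])
def ray(c,uv):
    K,Rm,o=c;d=np.array([(uv[0]-K[0,2])/K[0,0],-(uv[1]-K[1,2])/K[1,1],-1.]);return o,Rm@d
def atz(c,uv,z):
    o,d=ray(c,uv);return o+d*(z-o[2])/d[2]
def cloud(c,depth):
    K,Rm,o=c;v,u=np.mgrid[:384,:512]
    P=np.stack([(u-K[0,2])/K[0,0],-(v-K[1,2])/K[1,1],-np.ones(u.shape)],-1)*depth[...,None];return P@Rm.T+o
def go(target,yaw,s=None):
    """shift/turn numbers (tool axes, scaled) to reach TCP target, tool down, tool-y at world angle yaw (mod pi)"""
    s=s or env.sense();Rc=R.from_rotvec(s["eef_rot"])
    best=None
    for k in (0,np.pi):
        y=np.array([np.cos(yaw+k),np.sin(yaw+k),0]);z=np.array([0,0,-1.]);Rt=R.from_matrix(np.stack([np.cross(y,z),y,z],1))
        w=(Rc.inv()*Rt).as_rotvec()
        if best is None or np.linalg.norm(w)<np.linalg.norm(best):best=w
    d=Rc.inv().apply(np.array(target)-s["ee_pos"])
    print("shift",np.round(d/.3,3),"turn",np.round(best/(np.pi/4),3))
E
python3 - <<'E'
from h import *
TH={"stamp_tall":.014,"stamp_square":.014,"stamp_paddle":.014,"stamp_button":.014,"pad_tall":.010,"stand":0,"organiser":0}
for n in ("top","scene"):
    p,d=env.read_camera(n);c=cam(n);P=cloud(c,d)
    print(n,"table z",np.median(P[300:,:][d[300:]>0][:,2]))
    for q,z in TH.items():
        for r in env.tip_of(q,n)[:4]: print(q,round(r["p"],2),np.round(r["uv"]),np.round(atz(c,r["uv"],z)[:2],4))
    for q in ("organiser","stand"):
        g=env.regions_of(q,n)
        if g:
            M=g[0]["region"]&(d>0);X=P[M];lo=.018 if q=="organiser" else .003;hi=.03 if q=="organiser" else .018
            X=X[(X[:,2]>lo)&(X[:,2]<hi)]
            rc=cv2.minAreaRect((X[:,:2]*1000).astype(np.float32));print(q,g[0]["p"],rc,len(X))
E
```

```text
top table z -0.001310577429599613
stamp_tall 0.54 [194. 213.] [0.4815 0.1277]
stamp_square 0.54 [169. 209.] [0.4889 0.1845]
stamp_paddle 0.84 [112. 217.] [0.4685 0.3144]
stamp_button 0.65 [143. 212.] [0.4811 0.245 ]
pad_tall 0.74 [194. 213.] [0.4818 0.1276]
pad_tall 0.47 [339. 209.] [ 0.4972 -0.2125]
stand 0.77 [156. 214.] [0.4775 0.2192]
organiser 0.96 [338. 213.] [ 0.4891 -0.2102]
organiser 0.85 ((511.1102294921875, -209.2952880859375), (253.14370727539062, 106.39822387695312), 89.5821304321289) 1592
stand 0.72 ((478.91485595703125, 219.9383544921875), (74.2269058227539, 273.8641052246094), 2.9369099140167236) 1463
scene table z -2.01542455484649e-05
stamp_tall 0.9 [312. 198.] [0.478  0.1188]
stamp_tall 0.51 [404. 214.] [0.4779 0.3145]
stamp_square 0.73 [342. 210.] [0.4951 0.1865]
stamp_paddle 0.85 [404. 211.] [0.4686 0.3151]
stamp_paddle 0.58 [359. 212.] [0.4926 0.2214]
stamp_button 0.74 [370. 208.] [0.4762 0.2437]
stamp_button 0.32 [404. 209.] [0.464  0.3144]
stamp_button 0.26 [312. 202.] [0.4874 0.12  ]
pad_tall 0.71 [313. 202.] [0.4852 0.1224]
stand 0.79 [359. 211.] [0.4791 0.2228]
organiser 0.55 [166. 180.] [ 0.4885 -0.2204]
organiser 0.72 ((513.7098999023438, -210.819091796875), (254.715576171875, 109.38862609863281), 89.70658874511719) 1523
stand 0.97 ((481.9436340332031, 219.09036254882812), (75.72058868408203, 273.06964111328125), 3.051429271697998) 1423
```

Run:
```python
from h import *
s=env.sense();print(np.round(R.from_rotvec(s["eef_rot"]).as_matrix(),3))
go([.48,.22,.26],.05)
```

```text
[[-0.904  0.428  0.   ]
 [ 0.428  0.904  0.   ]
 [-0.     0.    -1.   ]]
shift [-1.133 -0.57  -0.182] turn [ 0.    -0.     1.374]
```

```bash
python3 -m inch '[{"x":-1,"y":-0.52,"z":-0.18,"wz":1,"claw":1},{"x":-1,"y":-0.52,"z":-0.18,"wz":1,"claw":1},{"x":-1,"y":-0.52,"z":-0.18,"wz":1,"claw":1},{"x":-1,"y":-0.52,"z":-0.18,"wz":1,"claw":1},{"x":-1,"y":-0.52,"z":-0.18,"wz":1,"claw":1},{"x":-1,"y":-0.52,"z":-0.18,"wz":1,"claw":1},{"x":-1,"y":-0.52,"z":-0.18,"wz":1,"claw":1},{"x":-1,"y":-0.52,"z":-0.18,"wz":1,"claw":1},{"x":-1,"y":-0.52,"z":-0.18,"wz":1,"claw":1},{"x":-1,"y":-0.52,"z":-0.18,"wz":1,"claw":1},{"x":-1,"y":-0.52,"z":-0.18,"wz":1,"claw":1}]'
python3 - <<'E'
from h import *
go([.48,.20,.26],.05)
E
```

```text
shift [-1.161 -0.63  -0.182] turn [ 0.    -0.     1.374]invalid input at $[0]: expected keys x, y, z, wx, wy, wz, claw
```

```bash
python3 -m inch '[{"x":-1,"y":-0.52,"z":-0.18,"wx":0,"wy":0,"wz":1,"claw":1},{"x":-1,"y":-0.52,"z":-0.18,"wx":0,"wy":0,"wz":1,"claw":1},{"x":-1,"y":-0.52,"z":-0.18,"wx":0,"wy":0,"wz":1,"claw":1},{"x":-1,"y":-0.52,"z":-0.18,"wx":0,"wy":0,"wz":1,"claw":1},{"x":-1,"y":-0.52,"z":-0.18,"wx":0,"wy":0,"wz":1,"claw":1},{"x":-1,"y":-0.52,"z":-0.18,"wx":0,"wy":0,"wz":1,"claw":1},{"x":-1,"y":-0.52,"z":-0.18,"wx":0,"wy":0,"wz":1,"claw":1},{"x":-1,"y":-0.52,"z":-0.18,"wx":0,"wy":0,"wz":1,"claw":1},{"x":-1,"y":-0.52,"z":-0.18,"wx":0,"wy":0,"wz":1,"claw":1},{"x":-1,"y":-0.52,"z":-0.18,"wx":0,"wy":0,"wz":1,"claw":1},{"x":-1,"y":-0.52,"z":-0.18,"wx":0,"wy":0,"wz":1,"claw":1}]'
python3 - <<'E'
from h import *
go([.48,.20,.26],.05)
E
```

```text
time: 2.02
ee_pos: [0.4502, 0.2505, 0.2593]
eef_rot: [-1.81, -2.566, -0.0]
wrist_force: [-0.2, 0.9, 1.3]
finger_gap: 0.0938
grip_force: 0.0
shift [-0.192  0.037 -0.002] turn [-0.001 -0.001  0.372]
```

```bash
python3 -m inch '[{"x":-0.19,"y":0.04,"z":0,"wx":0,"wy":0,"wz":0.37,"claw":1},{"x":-0.19,"y":0.04,"z":0,"wx":0,"wy":0,"wz":0.37,"claw":1},{"x":-0.19,"y":0.04,"z":0,"wx":0,"wy":0,"wz":0.37,"claw":1},{"x":-0.19,"y":0.04,"z":0,"wx":0,"wy":0,"wz":0.37,"claw":1},{"x":-0.19,"y":0.04,"z":0,"wx":0,"wy":0,"wz":0.37,"claw":1}]'
python3 - <<'E'
from h import *
s=env.sense();p,d=env.read_camera("wrist");cv2.imwrite("pics/w1.png",p[:,:,::-1])
np.savez("w1.npz",d=d,p=p);c=cam("wrist",s);P=cloud(c,d)
print(np.round(s["ee_pos"],4),s["joint_pos"])
S=[("stamp_tall",.070,.1),("stamp_square",.056,.082),("stamp_paddle",.07,.1),("stamp_button",.07,.094)]
for q,lo,hi in S:
    for g in env.regions_of(q,"wrist")[:2]:
        X=P[g["region"]&(d>0)];T=X[X[:,2]>lo]
        if len(T)<8: print(q,len(T));continue
        print(q,round(g["p"],2),len(T),"zmax",T[:,2].max().round(4),cv2.minAreaRect((T[:,:2]*1000).astype(np.float32)))
    for r in env.tip_of(q,"wrist")[:1]: print("  tip",r["p"],atz(c,r["uv"],.014)[:2].round(4))
E
```

```text
time: 2.43
ee_pos: [0.4797, 0.2024, 0.2589]
eef_rot: [-2.157, -2.283, 0.001]
wrist_force: [0.0, 0.1, 1.0]
finger_gap: 0.0939
grip_force: 0.0
[0.4797 0.2024 0.2589] [2.32459412e-01 5.29040590e-02 1.60314344e+00 6.70066419e-04
 1.48678728e+00 1.75741310e-01]
stamp_tall 0.82 362 zmax 0.1089 ((480.1622619628906, 127.79268646240234), (23.03451919555664, 22.747121810913086), 15.617478370666504)
  tip 0.88 [0.4818 0.1275]
  tip 0.64 [0.4804 0.1851]
stamp_paddle 0.89 320 zmax 0.0954 ((469.6783447265625, 316.93865966796875), (29.077783584594727, 13.943157196044922), 76.0557632446289)
  tip 0.72 [0.4681 0.3187]
stamp_button 0.8 547 zmax 0.0914 ((479.7867736816406, 254.57032775878906), (31.789512634277344, 31.751068115234375), 48.84113311767578)
  tip 0.98 [0.4848 0.2518]
```

View pics/w1.png

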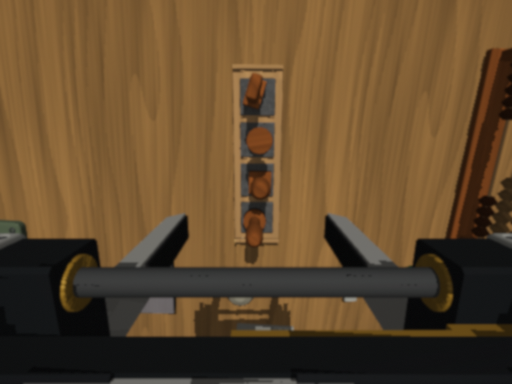

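The wrist view confirms the order from the left: paddle (255,92), button (259,140), square (260,185), tall (255,225), all upright. I'll start with the tall stamp.

Run:
```python
from h import *
d=np.load("w1.npz")["d"];P=cloud(cam("wrist"),d);r=np.hypot(P[...,0]-.482,P[...,1]-.187)
T=P[(r<.025)&(P[...,2]>.066)&(P[...,2]<.1)&(d>0)];print(len(T),T[:,2].max(),cv2.minAreaRect((T[:,:2]*1000).astype(np.float32)))
go([.4805,.1275,.066],.05)
```

```text
345 0.08798499926669906 ((486.40667724609375, 187.48696899414062), (25.729511260986328, 27.5495548248291), 3.9849371910095215)
shift [-0.245 -0.014  0.645] turn [ 0.    -0.     0.005]
```

```bash
python3 -m inch '[{"x":-0.12,"y":-0.01,"z":0,"wx":0,"wy":0,"wz":0,"claw":1},{"x":-0.245,"y":-0.014,"z":0,"wx":0,"wy":0,"wz":0,"claw":1},{"x":-0.245,"y":-0.014,"z":0.12,"wx":0,"wy":0,"wz":0,"claw":1},{"x":-0.245,"y":-0.014,"z":0.24,"wx":0,"wy":0,"wz":0,"claw":1},{"x":-0.245,"y":-0.014,"z":0.36,"wx":0,"wy":0,"wz":0,"claw":1},{"x":-0.245,"y":-0.014,"z":0.46,"wx":0,"wy":0,"wz":0,"claw":1},{"x":-0.245,"y":-0.014,"z":0.56,"wx":0,"wy":0,"wz":0,"claw":1},{"x":-0.245,"y":-0.014,"z":0.645,"wx":0,"wy":0,"wz":0,"claw":1},{"x":-0.245,"y":-0.014,"z":0.645,"wx":0,"wy":0,"wz":0,"claw":1},{"x":-0.245,"y":-0.014,"z":0.645,"wx":0,"wy":0,"wz":0,"claw":1}]'
python3 - <<'E'
from h import *
s=env.sense();p,d=env.read_camera("wrist");cv2.imwrite("pics/w2.png",p[:,:,::-1]);go([.4805,.1275,.066],.05)
E
```

```text
time: 3.72
ee_pos: [0.4793, 0.1271, 0.0649]
eef_rot: [-2.16, -2.278, 0.004]
wrist_force: [-0.2, -0.2, -0.1]
finger_gap: 0.0942
grip_force: 0.0
shift [ 0.001 -0.002  0.002] turn [ 0.001 -0.     0.004]
```

View pics/w2.png

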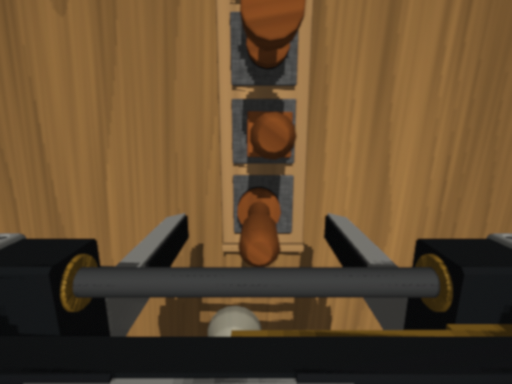

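The tall stamp's grip at (260,240) sits midway between the fingers, so I'm closing.

```bash
python3 -m inch '[{"x":0,"y":0,"z":0,"wx":0,"wy":0,"wz":0,"claw":-1},{"x":0,"y":0,"z":0,"wx":0,"wy":0,"wz":0,"claw":-1},{"x":0,"y":0,"z":0,"wx":0,"wy":0,"wz":0,"claw":-1},{"x":0,"y":0,"z":0,"wx":0,"wy":0,"wz":0,"claw":-1},{"x":0,"y":0,"z":0,"wx":0,"wy":0,"wz":0,"claw":-1},{"x":0,"y":0,"z":0,"wx":0,"wy":0,"wz":0,"claw":-1},{"x":0,"y":0,"z":0,"wx":0,"wy":0,"wz":0,"claw":-1},{"x":0,"y":0,"z":0,"wx":0,"wy":0,"wz":0,"claw":-1},{"x":0,"y":0,"z":0,"wx":0,"wy":0,"wz":0,"claw":-1},{"x":0,"y":0,"z":0,"wx":0,"wy":0,"wz":0,"claw":-1}]' 20
```

```text
time: 4.6
ee_pos: [0.4805, 0.1272, 0.0659]
eef_rot: [-2.162, -2.279, 0.0]
wrist_force: [-0.7, -0.1, -0.1]
finger_gap: 0.0308
grip_force: 0.0
```

```bash
python3 -m inch '[{"x":0,"y":0,"z":0,"wx":0,"wy":0,"wz":0,"claw":-1},{"x":0,"y":0,"z":0,"wx":0,"wy":0,"wz":0,"claw":-1},{"x":0,"y":0,"z":0,"wx":0,"wy":0,"wz":0,"claw":-1},{"x":0,"y":0,"z":0,"wx":0,"wy":0,"wz":0,"claw":-1},{"x":0,"y":0,"z":-0.03,"wx":0,"wy":0,"wz":0,"claw":-1},{"x":0,"y":0,"z":-0.1,"wx":0,"wy":0,"wz":0,"claw":-1},{"x":0,"y":0,"z":-0.18,"wx":0,"wy":0,"wz":0,"claw":-1},{"x":0,"y":0,"z":-0.26,"wx":0,"wy":0,"wz":0,"claw":-1},{"x":0,"y":0,"z":-0.34,"wx":0,"wy":0,"wz":0,"claw":-1},{"x":0,"y":0,"z":-0.4,"wx":0,"wy":0,"wz":0,"claw":-1}]' 20
python3 - <<'E'
from h import *
s=env.sense();p,d=env.read_camera("wrist");cv2.imwrite("pics/w3.png",p[:,:,::-1])
go([.490,-.117,.19],-.006)
E
```

```text
time: 5.43
ee_pos: [0.4813, 0.1274, 0.1888]
eef_rot: [2.16, 2.278, 0.003]
wrist_force: [0.2, -0.0, -1.5]
finger_gap: 0.0234
grip_force: 20.0
shift [-0.815 -0.023  0.008] turn [ 0.012 -0.001  0.075]
```

View pics/w3.png

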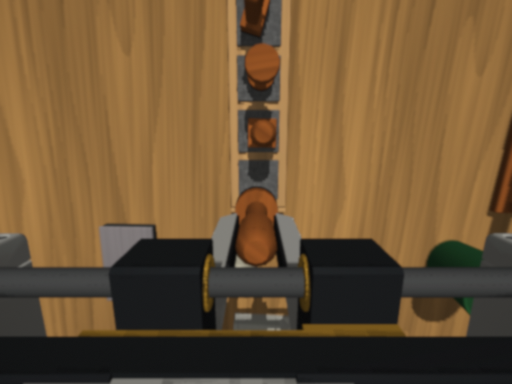

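The tall stamp is held upright, with its base at (257,205) directly below the grip.

```bash
python3 -m inch '[{"x":-0.05,"y":0,"z":0,"wx":0,"wy":0,"wz":0,"claw":-1},{"x":-0.13,"y":0,"z":0,"wx":0,"wy":0,"wz":0.02,"claw":-1},{"x":-0.22,"y":0,"z":0,"wx":0,"wy":0,"wz":0.04,"claw":-1},{"x":-0.32,"y":0,"z":0,"wx":0,"wy":0,"wz":0.06,"claw":-1},{"x":-0.42,"y":-0.01,"z":0,"wx":0,"wy":0,"wz":0.075,"claw":-1},{"x":-0.52,"y":-0.02,"z":0,"wx":0,"wy":0,"wz":0.075,"claw":-1},{"x":-0.62,"y":-0.023,"z":0,"wx":0,"wy":0,"wz":0.075,"claw":-1},{"x":-0.7,"y":-0.023,"z":0,"wx":0,"wy":0,"wz":0.075,"claw":-1},{"x":-0.77,"y":-0.023,"z":0,"wx":0,"wy":0,"wz":0.075,"claw":-1},{"x":-0.815,"y":-0.023,"z":0,"wx":0,"wy":0,"wz":0.075,"claw":-1},{"x":-0.815,"y":-0.023,"z":0,"wx":0,"wy":0,"wz":0.075,"claw":-1},{"x":-0.815,"y":-0.023,"z":0,"wx":0,"wy":0,"wz":0.075,"claw":-1},{"x":-0.815,"y":-0.023,"z":0,"wx":0,"wy":0,"wz":0.075,"claw":-1}]'
python3 - <<'E'
from h import *
s=env.sense();go([.490,-.117,.062],-.006)
p,d=env.read_camera("top");c=cam("top");P=cloud(c,d)
g=env.regions_of("organiser","top")[0];X=P[g["region"]&(d>0)]
X=X[X[:,2]>.003];print(g["p"],X.min(0),X.max(0));cv2.imwrite("pics/t2.png",cv2.resize(p[140:280,240:440,::-1],None,fx=3,fy=3))
E
```

```text
time: 6.57
ee_pos: [0.4863, -0.1162, 0.1856]
eef_rot: [-2.226, -2.215, -0.0]
wrist_force: [0.4, -0.3, -0.9]
finger_gap: 0.0236
grip_force: 20.0
shift [-0.003  0.012  0.412] turn [-0.001 -0.001  0.001]
0.79 [ 0.44842072 -0.28068029  0.00304391] [ 0.56487437 -0.04225508  0.52069265]
```

View pics/t2.png

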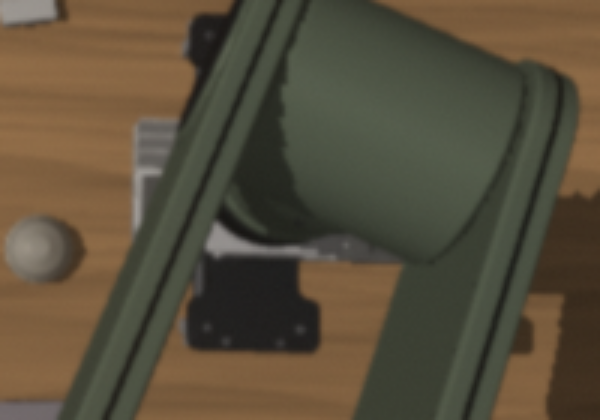

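The arm hides the organiser in the top view. I'll descend partway and check with the wrist camera.

```bash
python3 -m inch '[{"x":0,"y":0.01,"z":0.07,"wx":0,"wy":0,"wz":0,"claw":-1},{"x":0,"y":0.01,"z":0.14,"wx":0,"wy":0,"wz":0,"claw":-1},{"x":0,"y":0.01,"z":0.2,"wx":0,"wy":0,"wz":0,"claw":-1},{"x":0,"y":0.01,"z":0.25,"wx":0,"wy":0,"wz":0,"claw":-1},{"x":0,"y":0.01,"z":0.28,"wx":0,"wy":0,"wz":0,"claw":-1},{"x":0,"y":0.01,"z":0.28,"wx":0,"wy":0,"wz":0,"claw":-1},{"x":0,"y":0.01,"z":0.28,"wx":0,"wy":0,"wz":0,"claw":-1}]'
python3 - <<'E'
from h import *
s=env.sense();go([.490,-.117,.059],-.006)
p,d=env.read_camera("wrist");cv2.imwrite("pics/w4.png",p[:,:,::-1])
c=cam("wrist",s)
K,Rm,o=c
for y in(-.089,-.145):
  for x in (.462,.518):
    q=Rm.T@(np.array([x,y,.024])-o);print(x,y,K[0,0]*q[0]/-q[2]+K[0,2],K[1,1]*q[1]/q[2]+K[1,2])
E
```

```text
time: 7.25
ee_pos: [0.4896, -0.1166, 0.1019]
eef_rot: [-2.226, -2.216, 0.0]
wrist_force: [-0.3, 0.1, -0.5]
finger_gap: 0.0237
grip_force: 20.0
shift [-0.001  0.001  0.143] turn [-0.001 -0.     0.001]
0.462 -0.089 226.54357002011605 169.57399660323335
0.518 -0.089 285.49188066370004 169.30470328817043
0.462 -0.145 228.18054877435466 225.38816236584518
0.518 -0.145 284.388256582161 225.15838568872124
```

View pics/w4.png

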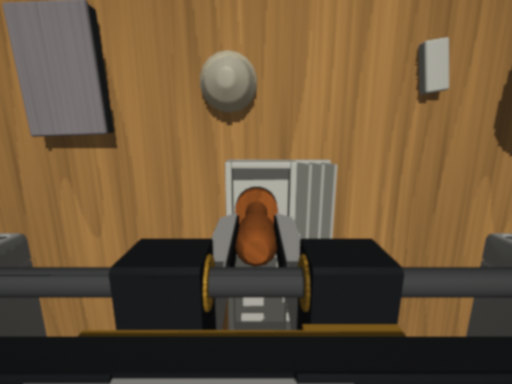

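The compartment's inner walls are at columns of about 233 and 290, against 226.5 and 285.5 predicted, so it lies about 5 mm further in x. I'll refine from depth.

Run:
```python
from h import *
s=env.sense();p,d=env.read_camera("wrist");P=cloud(cam("wrist",s),d)
X=P[150:235,200:350].reshape(-1,3);X=X[(X[:,2]>.018)&(X[:,2]<.032)]
print(len(X),X[:,:2].min(0),X[:,:2].max(0))
for v in (180,200):
    print(v);print([(int(u),round(float(P[v,u,0]),4),round(float(P[v,u,2]),4)) for u in range(222,240)]);print([(int(u),round(float(P[v,u,0]),4),round(float(P[v,u,2]),4)) for u in range(284,304)])
print([(int(v),round(float(P[v,245,1]),4),round(float(P[v,245,2]),4)) for v in range(156,176)])
cv2.imwrite("pics/w4c.png",cv2.resize(p[140:240,200:360,::-1],None,fx=5,fy=5))
```

```text
2755 [ 0.45935766 -0.15770383] [ 0.5656674  -0.08079763]
180
[(222, 0.4553, 0.0015), (223, 0.4563, 0.0015), (224, 0.46, 0.0241), (225, 0.4612, 0.0258), (226, 0.4622, 0.0264), (227, 0.4631, 0.0255), (228, 0.4641, 0.0259), (229, 0.4649, 0.0249), (230, 0.4655, 0.0212), (231, 0.4654, 0.0098), (232, 0.4662, 0.0072), (233, 0.4673, 0.0076), (234, 0.4683, 0.0076), (235, 0.4694, 0.0082), (236, 0.4703, 0.0075), (237, 0.4713, 0.0073), (238, 0.4724, 0.0079), (239, 0.4735, 0.0085)]
[(284, 0.5194, 0.0075), (285, 0.5204, 0.0079), (286, 0.5215, 0.0072), (287, 0.5215, 0.0158), (288, 0.5214, 0.0254), (289, 0.5223, 0.0257), (290, 0.5233, 0.0254), (291, 0.5243, 0.0253), (292, 0.5252, 0.0252), (293, 0.5262, 0.025), (294, 0.5271, 0.0256), (295, 0.5306, 0.0078), (296, 0.5315, 0.0085), (297, 0.5322, 0.0105), (298, 0.5329, 0.0127), (299, 0.5335, 0.015), (300, 0.5345, 0.0155), (301, 0.5352, 0.0171), (302, 0.536, 0.0182), (303, 0.5364, 0.0217)]
200
[(222, 0.4545, 0.0015), (223, 0.4556, 0.0014), (224, 0.4594, 0.0237), (225, 0.4604, 0.0241), (226, 0.4614, 0.0246), (227, 0.4624, 0.0244), (228, 0.4635, 0.026), (22
[... 486 characters left out ...]
0.5302, 0.0076), (295, 0.5311, 0.0083), (296, 0.5318, 0.0109), (297, 0.5326, 0.0118), (298, 0.5334, 0.0136), (299, 0.5338, 0.0172), (300, 0.5349, 0.0167), (301, 0.5357, 0.018), (302, 0.5363, 0.0204), (303, 0.5369, 0.0225)]
[(156, -0.079, 0.0015), (157, -0.0801, 0.0004), (158, -0.0812, 0.0002), (159, -0.081, 0.0113), (160, -0.081, 0.0206), (161, -0.0813, 0.0258), (162, -0.0823, 0.0258), (163, -0.0831, 0.0268), (164, -0.0843, 0.0247), (165, -0.0851, 0.0257), (166, -0.0862, 0.0246), (167, -0.0894, 0.0081), (168, -0.0904, 0.0078), (169, -0.0916, 0.0072), (170, -0.0927, 0.0067), (171, -0.0935, 0.0079), (172, -0.0946, 0.0072), (173, -0.0956, 0.0077), (174, -0.0967, 0.0073), (175, -0.0977, 0.0074)]
```

View pics/w4c.png

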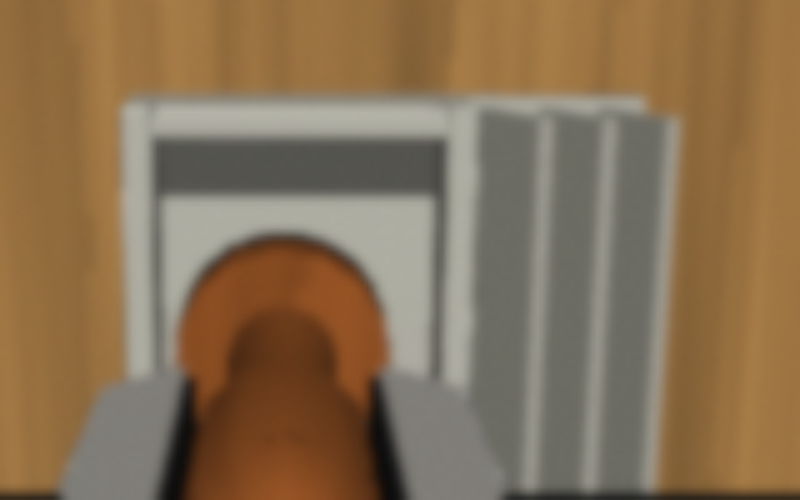

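Compartment centre in the wrist frame is (0.4935, −0.115). I'll shift there and set the stamp down.

```bash
python3 -m inch '[{"x":0.006,"y":0.0125,"z":0,"wx":0,"wy":0,"wz":0,"claw":-1},{"x":0.006,"y":0.0125,"z":0.03,"wx":0,"wy":0,"wz":0,"claw":-1},{"x":0.006,"y":0.0125,"z":0.06,"wx":0,"wy":0,"wz":0,"claw":-1},{"x":0.006,"y":0.0125,"z":0.09,"wx":0,"wy":0,"wz":0,"claw":-1},{"x":0.006,"y":0.0125,"z":0.11,"wx":0,"wy":0,"wz":0,"claw":-1},{"x":0.006,"y":0.0125,"z":0.12,"wx":0,"wy":0,"wz":0,"claw":-1},{"x":0.006,"y":0.0125,"z":0.13,"wx":0,"wy":0,"wz":0,"claw":-1},{"x":0.006,"y":0.0125,"z":0.137,"wx":0,"wy":0,"wz":0,"claw":-1},{"x":0.006,"y":0.0125,"z":0.14,"wx":0,"wy":0,"wz":0,"claw":-1},{"x":0.006,"y":0.0125,"z":0.14,"wx":0,"wy":0,"wz":0,"claw":-1},{"x":0.006,"y":0.0125,"z":0.14,"wx":0,"wy":0,"wz":0,"claw":-1}]'
```

```text
time: 8.27
ee_pos: [0.4937, -0.1156, 0.0602]
eef_rot: [2.228, 2.214, 0.0]
wrist_force: [0.0, 0.1, -1.0]
finger_gap: 0.0235
grip_force: 20.0
```

```bash
python3 -m inch '[{"x":0,"y":0,"z":0.003,"wx":0,"wy":0,"wz":0,"claw":-1},{"x":0,"y":0,"z":0.006,"wx":0,"wy":0,"wz":0,"claw":-1},{"x":0,"y":0,"z":0.006,"wx":0,"wy":0,"wz":0,"claw":-1}]'
```

```text
time: 8.52
ee_pos: [0.4934, -0.1155, 0.0582]
eef_rot: [2.228, 2.215, 0.0]
wrist_force: [-0.2, -0.4, -0.3]
finger_gap: 0.0234
grip_force: 20.0
```

```bash
python3 -m inch '[{"x":0,"y":0,"z":0.002,"wx":0,"wy":0,"wz":0,"claw":-1},{"x":0,"y":0,"z":0.004,"wx":0,"wy":0,"wz":0,"claw":-1},{"x":0,"y":0,"z":0.004,"wx":0,"wy":0,"wz":0,"claw":-1}]'
```

```text
time: 8.77
ee_pos: [0.4936, -0.1156, 0.0578]
eef_rot: [2.228, 2.215, 0.0]
wrist_force: [-1.5, -0.1, 4.9]
finger_gap: 0.0238
grip_force: 20.0
```

```bash
python3 -m inch '[{"x":0,"y":0,"z":0,"wx":0,"wy":0,"wz":0,"claw":0},{"x":0,"y":0,"z":0,"wx":0,"wy":0,"wz":0,"claw":0},{"x":0,"y":0,"z":0,"wx":0,"wy":0,"wz":0,"claw":0},{"x":0,"y":0,"z":0,"wx":0,"wy":0,"wz":0,"claw":0},{"x":0,"y":0,"z":0,"wx":0,"wy":0,"wz":0,"claw":0},{"x":0,"y":0,"z":-0.06,"wx":0,"wy":0,"wz":0,"claw":0},{"x":0,"y":0,"z":-0.16,"wx":0,"wy":0,"wz":0,"claw":0},{"x":0,"y":0,"z":-0.28,"wx":0,"wy":0,"wz":0,"claw":0},{"x":0,"y":0,"z":-0.4,"wx":0,"wy":0,"wz":0,"claw":1},{"x":0.02,"y":0,"z":-0.45,"wx":0,"wy":0,"wz":0,"claw":1},{"x":0.14,"y":0,"z":-0.45,"wx":0,"wy":0,"wz":0,"claw":1},{"x":0.27,"y":0,"z":-0.45,"wx":0,"wy":0,"wz":-0.06,"claw":1},{"x":0.4,"y":-0.01,"z":-0.45,"wx":0,"wy":0,"wz":-0.07,"claw":1},{"x":0.53,"y":-0.015,"z":-0.45,"wx":0,"wy":0,"wz":-0.07,"claw":1},{"x":0.66,"y":-0.02,"z":-0.45,"wx":0,"wy":0,"wz":-0.07,"claw":1},{"x":0.79,"y":-0.024,"z":-0.45,"wx":0,"wy":0,"wz":-0.07,"claw":1},{"x":0.9,"y":-0.024,"z":-0.45,"wx":0,"wy":0,"wz":-0.07,"claw":1},{"x":0.97,"y":-0.024,"z":-0.45,"wx":0,"wy":0,"wz":-0.07,"claw":1},{"x":1,"y":-0.024,"z":-0.45,"wx":0,"wy":0,"wz":-0.07,"claw":1},{"x":1,"y":-0.024,"z":-0.45,"wx":0,"wy":0,"wz":-0.07,"claw":1}]'
python3 - <<'E'
from h import *
s=env.sense();p,d=env.read_camera("wrist");P=cloud(cam("wrist",s),d);r=np.hypot(P[...,0]-.482,P[...,1]-.187)
T=P[(r<.025)&(P[...,2]>.066)&(P[...,2]<.1)&(d>0)];print(len(T),T[:,2].max(),cv2.minAreaRect((T[:,:2]*1000).astype(np.float32)))
p,d=env.read_camera("top");P=cloud(cam("top"),d);r=np.hypot(P[...,0]-.4935,P[...,1]+.115);T=P[(r<.03)&(P[...,2]>.07)&(d>0)];print("tall placed",len(T),T.mean(0),T[:,2].max())
go([.4862,.1875,.048],.05)
E
```

```text
time: 10.43
ee_pos: [0.4876, 0.186, 0.1918]
eef_rot: [-2.163, -2.279, 0.0]
wrist_force: [-0.4, -0.0, 0.7]
finger_gap: 0.0939
grip_force: 0.0
525 0.08758548306791852 ((485.5418701171875, 189.282958984375), (26.92080307006836, 26.776926040649414), 7.382442474365234)
tall placed 107 [ 0.49157349 -0.11535975  0.09258803] 0.10120951544838142
shift [ 0.013 -0.005  0.479] turn [-0.001  0.001 -0.001]
```

```bash
python3 -m inch '[{"x":0.015,"y":-0.006,"z":0.1,"wx":0,"wy":0,"wz":0,"claw":1},{"x":0.015,"y":-0.006,"z":0.2,"wx":0,"wy":0,"wz":0,"claw":1},{"x":0.015,"y":-0.006,"z":0.3,"wx":0,"wy":0,"wz":0,"claw":1},{"x":0.015,"y":-0.006,"z":0.38,"wx":0,"wy":0,"wz":0,"claw":1},{"x":0.015,"y":-0.006,"z":0.44,"wx":0,"wy":0,"wz":0,"claw":1},{"x":0.015,"y":-0.006,"z":0.479,"wx":0,"wy":0,"wz":0,"claw":1},{"x":0.015,"y":-0.006,"z":0.479,"wx":0,"wy":0,"wz":0,"claw":1},{"x":0.015,"y":-0.006,"z":0.479,"wx":0,"wy":0,"wz":0,"claw":-1},{"x":0.015,"y":-0.006,"z":0.479,"wx":0,"wy":0,"wz":0,"claw":-1},{"x":0.015,"y":-0.006,"z":0.479,"wx":0,"wy":0,"wz":0,"claw":-1},{"x":0.015,"y":-0.006,"z":0.479,"wx":0,"wy":0,"wz":0,"claw":-1},{"x":0.015,"y":-0.006,"z":0.479,"wx":0,"wy":0,"wz":0,"claw":-1},{"x":0.015,"y":-0.006,"z":0.479,"wx":0,"wy":0,"wz":0,"claw":-1},{"x":0.015,"y":-0.006,"z":0.479,"wx":0,"wy":0,"wz":0,"claw":-1},{"x":0.015,"y":-0.006,"z":0.479,"wx":0,"wy":0,"wz":0,"claw":-1},{"x":0.015,"y":-0.006,"z":0.479,"wx":0,"wy":0,"wz":0,"claw":-1},{"x":0.015,"y":-0.006,"z":0.479,"wx":0,"wy":0,"wz":0,"claw":-1},{"x":0.015,"y":-0.006,"z":0.479,"wx":0,"wy":0,"wz":0,"claw":-1},{"x":0.015,"y":-0.006,"z":0.479,"wx":0,"wy":0,"wz":0,"claw":-1},{"x":0.015,"y":-0.006,"z":0.479,"wx":0,"wy":0,"wz":0,"claw":-1}]' 20; python3 -c "
from h import *
go([.4935,-.177,.19],-.004)"
```

```text
time: 12.2
ee_pos: [0.4859, 0.189, 0.0482]
eef_rot: [-2.166, -2.275, 0.0]
wrist_force: [-0.2, -0.6, -0.5]
finger_gap: 0.0276
grip_force: 20.0
shift [-1.22  -0.034 -0.473] turn [-0.    -0.     0.068]
```

```bash
python3 -m inch '[{"x":0,"y":0,"z":-0.03,"wx":0,"wy":0,"wz":0,"claw":-1},{"x":0,"y":0,"z":-0.1,"wx":0,"wy":0,"wz":0,"claw":-1},{"x":0,"y":0,"z":-0.2,"wx":0,"wy":0,"wz":0,"claw":-1},{"x":0,"y":0,"z":-0.3,"wx":0,"wy":0,"wz":0,"claw":-1},{"x":0,"y":0,"z":-0.4,"wx":0,"wy":0,"wz":0,"claw":-1},{"x":-0.04,"y":0,"z":-0.46,"wx":0,"wy":0,"wz":0,"claw":-1},{"x":-0.12,"y":0,"z":-0.473,"wx":0,"wy":0,"wz":0.02,"claw":-1},{"x":-0.22,"y":0,"z":-0.473,"wx":0,"wy":0,"wz":0.04,"claw":-1},{"x":-0.33,"y":0,"z":-0.473,"wx":0,"wy":0,"wz":0.068,"claw":-1},{"x":-0.44,"y":-0.01,"z":-0.473,"wx":0,"wy":0,"wz":0.068,"claw":-1},{"x":-0.55,"y":-0.02,"z":-0.473,"wx":0,"wy":0,"wz":0.068,"claw":-1},{"x":-0.66,"y":-0.03,"z":-0.473,"wx":0,"wy":0,"wz":0.068,"claw":-1},{"x":-0.77,"y":-0.034,"z":-0.473,"wx":0,"wy":0,"wz":0.068,"claw":-1},{"x":-0.86,"y":-0.034,"z":-0.473,"wx":0,"wy":0,"wz":0.068,"claw":-1},{"x":-0.94,"y":-0.034,"z":-0.473,"wx":0,"wy":0,"wz":0.068,"claw":-1},{"x":-1,"y":-0.034,"z":-0.473,"wx":0,"wy":0,"wz":0.068,"claw":-1},{"x":-1,"y":-0.034,"z":-0.473,"wx":0,"wy":0,"wz":0.068,"claw":-1}]'; python3 -c "
from h import *
go([.4935,-.177,.042],-.004)"
```

```text
time: 13.62
ee_pos: [0.4907, -0.1145, 0.1909]
eef_rot: [2.229, 2.211, -0.001]
wrist_force: [0.3, 0.3, -1.2]
finger_gap: 0.0274
grip_force: 20.0
shift [-0.207  0.011  0.497] turn [ 0.001  0.002 -0.005]
```

```bash
python3 -m inch '[{"x":-0.08,"y":0.005,"z":0,"wx":0,"wy":0,"wz":0,"claw":-1},{"x":-0.16,"y":0.011,"z":0,"wx":0,"wy":0,"wz":0,"claw":-1},{"x":-0.207,"y":0.011,"z":0,"wx":0,"wy":0,"wz":0,"claw":-1},{"x":-0.207,"y":0.011,"z":0.05,"wx":0,"wy":0,"wz":0,"claw":-1},{"x":-0.207,"y":0.011,"z":0.12,"wx":0,"wy":0,"wz":0,"claw":-1},{"x":-0.207,"y":0.011,"z":0.2,"wx":0,"wy":0,"wz":0,"claw":-1},{"x":-0.207,"y":0.011,"z":0.28,"wx":0,"wy":0,"wz":0,"claw":-1},{"x":-0.207,"y":0.011,"z":0.34,"wx":0,"wy":0,"wz":0,"claw":-1},{"x":-0.207,"y":0.011,"z":0.38,"wx":0,"wy":0,"wz":0,"claw":-1},{"x":-0.207,"y":0.011,"z":0.38,"wx":0,"wy":0,"wz":0,"claw":-1}]'
python3 - <<'E'
from h import *
s=env.sense();go([.4935,-.177,.042],-.004)
p,d=env.read_camera("wrist");cv2.imwrite("pics/w5.png",p[:,:,::-1])
E
```

```text
time: 14.45
ee_pos: [0.4913, -0.1714, 0.0734]
eef_rot: [-2.221, -2.213, 0.002]
wrist_force: [-0.9, -0.0, -0.7]
finger_gap: 0.0273
grip_force: 20.0
shift [-0.019  0.008  0.105] turn [-0.007 -0.004  0.   ]
```

View pics/w5.png

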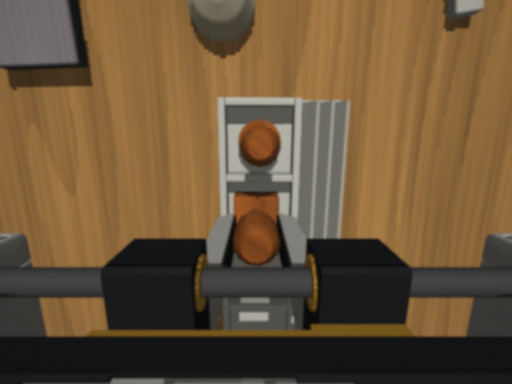

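The tall stamp stands centred in its compartment (258,142), and the square stamp is over the next one.

```bash
python3 -m inch '[{"x":0,"y":0,"z":0,"wx":0,"wy":0,"wz":0,"claw":-1},{"x":0,"y":0,"z":0,"wx":0,"wy":0,"wz":0,"claw":-1}]'
python3 - <<'E'
from h import *
s=env.sense();go([.4935,-.177,.043],-.004);s,p=env.sense(),env.read_camera("wrist");P=cloud(cam("wrist",s),p[1])
for u in (232,290): print([(v,round(float(P[v,u,1]),4),round(float(P[v,u,2]),3)) for v in range(90,110,2)],[(v,round(float(P[v,u,1]),4),round(float(P[v,u,2]),3)) for v in range(166,196,2)])
for v in (150,210): print([(u,round(float(P[v,u,0]),4),round(float(P[v,u,2]),3)) for u in list(range(214,232))+list(range(286,304))])
E
```

```text
time: 14.67
ee_pos: [0.4948, -0.1738, 0.0778]
eef_rot: [2.224, 2.215, 0.001]
wrist_force: [0.8, -0.4, -0.4]
finger_gap: 0.0273
grip_force: 20.0
shift [-0.01  -0.005  0.116] turn [ 0.003  0.002 -0.   ]
[(90, -0.0752, 0.001), (92, -0.0768, 0.001), (94, -0.0812, 0.024), (96, -0.0829, 0.025), (98, -0.0845, 0.026), (100, -0.0859, 0.025), (102, -0.087, 0.02), (104, -0.0875, 0.007), (106, -0.0892, 0.007), (108, -0.0909, 0.007)] [(166, -0.142, 0.007), (168, -0.1429, 0.014), (170, -0.1433, 0.023), (172, -0.1447, 0.025), (174, -0.1464, 0.025), (176, -0.1483, 0.025), (178, -0.153, 0.008), (180, -0.155, 0.008), (182, -0.157, 0.007), (184, -0.1589, 0.007), (186, -0.1608, 0.007), (188, -0.1627, 0.007), (190, -0.1643, 0.008), (192, -0.1663, 0.008), (194, -0.1684, 0.007)]
[(90, -0.0754, 0.001), (92, -0.0771, 0.001), (94, -0.0815, 0.025), (96, -0.0831, 0.025), (98, -0.0846, 0.026), (100, -0.0861, 0.025), (102, -0.0877, 0.026), (104, -0.0892, 0.026), (106, -0.0908, 0.026), (108, -0.0923, 0.024)] [(166, -0.1398, 0.025), (168, -0.1415, 0.025), (170, -0.1433, 0.025), (172, -0.1449, 0.025), (174, -0.1465,
[... 1113 characters left out ...]
 (218, 0.4615, 0.024), (219, 0.4626, 0.026), (220, 0.4635, 0.026), (221, 0.4642, 0.025), (222, 0.4651, 0.024), (223, 0.465, 0.017), (224, 0.4652, 0.011), (225, 0.4658, 0.008), (226, 0.4667, 0.008), (227, 0.4676, 0.007), (228, 0.4686, 0.008), (229, 0.4696, 0.008), (230, 0.4705, 0.007), (231, 0.4715, 0.008), (286, 0.522, 0.025), (287, 0.5228, 0.026), (288, 0.5237, 0.025), (289, 0.5247, 0.025), (290, 0.5254, 0.026), (291, 0.5263, 0.026), (292, 0.5295, 0.009), (293, 0.5304, 0.009), (294, 0.5312, 0.011), (295, 0.532, 0.011), (296, 0.5324, 0.014), (297, 0.5334, 0.014), (298, 0.5341, 0.016), (299, 0.5348, 0.017), (300, 0.5352, 0.02), (301, 0.5362, 0.019), (302, 0.5366, 0.022), (303, 0.5373, 0.024)]
```

```bash
python3 -m inch '[{"x":-0.01,"y":-0.004,"z":0.03,"wx":0,"wy":0,"wz":0,"claw":-1},{"x":-0.01,"y":-0.004,"z":0.06,"wx":0,"wy":0,"wz":0,"claw":-1},{"x":-0.01,"y":-0.004,"z":0.085,"wx":0,"wy":0,"wz":0,"claw":-1},{"x":-0.01,"y":-0.004,"z":0.1,"wx":0,"wy":0,"wz":0,"claw":-1},{"x":-0.01,"y":-0.004,"z":0.11,"wx":0,"wy":0,"wz":0,"claw":-1},{"x":-0.01,"y":-0.004,"z":0.116,"wx":0,"wy":0,"wz":0,"claw":-1},{"x":-0.01,"y":-0.004,"z":0.116,"wx":0,"wy":0,"wz":0,"claw":-1},{"x":-0.01,"y":-0.004,"z":0.116,"wx":0,"wy":0,"wz":0,"claw":-1}]'
```

```text
time: 15.38
ee_pos: [0.4924, -0.1763, 0.0413]
eef_rot: [2.226, 2.217, 0.0]
wrist_force: [-0.0, 0.0, -0.9]
finger_gap: 0.0274
grip_force: 20.0
```

```bash
python3 -m inch '[{"x":0,"y":0,"z":0.002,"wx":0,"wy":0,"wz":0,"claw":-1},{"x":0,"y":0,"z":0.004,"wx":0,"wy":0,"wz":0,"claw":-1},{"x":0,"y":0,"z":0.004,"wx":0,"wy":0,"wz":0,"claw":-1}]'
```

```text
time: 15.63
ee_pos: [0.4924, -0.1764, 0.0404]
eef_rot: [2.226, 2.216, 0.0]
wrist_force: [0.5, -0.1, -0.5]
finger_gap: 0.0273
grip_force: 20.0
```

```bash
python3 -m inch '[{"x":0,"y":0,"z":0.002,"wx":0,"wy":0,"wz":0,"claw":-1},{"x":0,"y":0,"z":0.004,"wx":0,"wy":0,"wz":0,"claw":-1},{"x":0,"y":0,"z":0.004,"wx":0,"wy":0,"wz":0,"claw":-1}]'
```

```text
time: 15.88
ee_pos: [0.4926, -0.1765, 0.0401]
eef_rot: [2.226, 2.217, -0.0]
wrist_force: [-2.5, 0.9, 6.0]
finger_gap: 0.0276
grip_force: 20.0
```

```bash
python3 -m inch '[{"x":0,"y":0,"z":0,"wx":0,"wy":0,"wz":0,"claw":0.1},{"x":0,"y":0,"z":0,"wx":0,"wy":0,"wz":0,"claw":0.1},{"x":0,"y":0,"z":0,"wx":0,"wy":0,"wz":0,"claw":0.1},{"x":0,"y":0,"z":0,"wx":0,"wy":0,"wz":0,"claw":0.1},{"x":0,"y":0,"z":0,"wx":0,"wy":0,"wz":0,"claw":0.1},{"x":0,"y":0,"z":-0.06,"wx":0,"wy":0,"wz":0,"claw":0.1},{"x":0,"y":0,"z":-0.16,"wx":0,"wy":0,"wz":0,"claw":0.1},{"x":0,"y":0,"z":-0.28,"wx":0,"wy":0,"wz":0,"claw":0.1},{"x":0,"y":0,"z":-0.4,"wx":0,"wy":0,"wz":0,"claw":1},{"x":0.02,"y":0,"z":-0.5,"wx":0,"wy":0,"wz":0,"claw":1},{"x":0.14,"y":0,"z":-0.5,"wx":0,"wy":0,"wz":0,"claw":1},{"x":0.27,"y":0,"z":-0.5,"wx":0,"wy":0,"wz":-0.06,"claw":1},{"x":0.4,"y":-0.01,"z":-0.5,"wx":0,"wy":0,"wz":-0.07,"claw":1},{"x":0.53,"y":-0.02,"z":-0.5,"wx":0,"wy":0,"wz":-0.07,"claw":1},{"x":0.66,"y":-0.03,"z":-0.5,"wx":0,"wy":0,"wz":-0.07,"claw":1},{"x":0.79,"y":-0.03,"z":-0.5,"wx":0,"wy":0,"wz":-0.07,"claw":1},{"x":0.91,"y":-0.03,"z":-0.5,"wx":0,"wy":0,"wz":-0.07,"claw":1},{"x":1,"y":-0.03,"z":-0.5,"wx":0,"wy":0,"wz":-0.07,"claw":1}]'
python3 - <<'E'
from h import *
s=env.sense();go([.4798,.2546,.19],.05);go([.4798,.2546,.059],.05)
p,d=env.read_camera("wrist");P=cloud(cam("wrist",s),d);r=np.hypot(P[...,0]-.48,P[...,1]-.25)
T=P[(r<.035)&(P[...,2]>.07)&(P[...,2]<.1)&(d>0)];print(len(T),T[:,2].max(),cv2.minAreaRect((T[:,:2]*1000).astype(np.float32)))
p,d=env.read_camera("top");P=cloud(cam("top"),d)
for y in(-.115,-.177):
    r=np.hypot(P[...,0]-.4935,P[...,1]-y);T=P[(r<.03)&(P[...,2]>.055)&(d>0)];print("placed",len(T),T.mean(0),T[:,2].max())
E
```

```text
time: 17.38
ee_pos: [0.4839, 0.1265, 0.1889]
eef_rot: [-2.162, -2.278, -0.001]
wrist_force: [0.6, -0.0, 0.0]
finger_gap: 0.0941
grip_force: 0.0
shift [ 0.427  0.009 -0.003] turn [ 0.    -0.001  0.003]
shift [0.427 0.008 0.433] turn [ 0.    -0.001  0.003]
1127 0.09165562841679309 ((480.43438720703125, 253.64540100097656), (32.95177459716797, 33.11646270751953), 50.502960205078125)
placed 114 [ 0.49145242 -0.11494904  0.09076988] 0.10011793088508503
placed 134 [ 0.49055804 -0.17568609  0.0713537 ] 0.07783965244030089
```

```bash
python3 -m inch '[{"x":0.1,"y":0.01,"z":0,"wx":0,"wy":0,"wz":0,"claw":1},{"x":0.22,"y":0.01,"z":0,"wx":0,"wy":0,"wz":0,"claw":1},{"x":0.34,"y":0.01,"z":0,"wx":0,"wy":0,"wz":0,"claw":1},{"x":0.425,"y":0.01,"z":0,"wx":0,"wy":0,"wz":0,"claw":1},{"x":0.425,"y":0.01,"z":0.03,"wx":0,"wy":0,"wz":0,"claw":1},{"x":0.425,"y":0.01,"z":0.1,"wx":0,"wy":0,"wz":0,"claw":1},{"x":0.425,"y":0.01,"z":0.2,"wx":0,"wy":0,"wz":0,"claw":1},{"x":0.425,"y":0.01,"z":0.29,"wx":0,"wy":0,"wz":0,"claw":1},{"x":0.425,"y":0.01,"z":0.36,"wx":0,"wy":0,"wz":0,"claw":1},{"x":0.425,"y":0.01,"z":0.41,"wx":0,"wy":0,"wz":0,"claw":1},{"x":0.425,"y":0.01,"z":0.433,"wx":0,"wy":0,"wz":0,"claw":1},{"x":0.425,"y":0.01,"z":0.433,"wx":0,"wy":0,"wz":0,"claw":1},{"x":0.425,"y":0.01,"z":0.433,"wx":0,"wy":0,"wz":0,"claw":1}]'; python3 -c "
from h import *
go([.4804,.2538,.059],.05)"
```

```text
time: 18.57
ee_pos: [0.4815, 0.2503, 0.0591]
eef_rot: [2.165, 2.276, -0.001]
wrist_force: [-0.3, -0.3, 0.9]
finger_gap: 0.094
grip_force: 0.0
shift [ 0.012 -0.003  0.   ] turn [-0.     0.001 -0.   ]
```

```bash
python3 -m inch '[{"x":0.01,"y":-0.003,"z":0,"wx":0,"wy":0,"wz":0,"claw":1},{"x":0.01,"y":-0.003,"z":0,"wx":0,"wy":0,"wz":0,"claw":-1},{"x":0.01,"y":-0.003,"z":0,"wx":0,"wy":0,"wz":0,"claw":-1},{"x":0.01,"y":-0.003,"z":0,"wx":0,"wy":0,"wz":0,"claw":-1},{"x":0.01,"y":-0.003,"z":0,"wx":0,"wy":0,"wz":0,"claw":-1},{"x":0.01,"y":-0.003,"z":0,"wx":0,"wy":0,"wz":0,"claw":-1},{"x":0.01,"y":-0.003,"z":0,"wx":0,"wy":0,"wz":0,"claw":-1},{"x":0.01,"y":-0.003,"z":0,"wx":0,"wy":0,"wz":0,"claw":-1},{"x":0.01,"y":-0.003,"z":0,"wx":0,"wy":0,"wz":0,"claw":-1},{"x":0.01,"y":-0.003,"z":0,"wx":0,"wy":0,"wz":0,"claw":-1},{"x":0.01,"y":-0.003,"z":0,"wx":0,"wy":0,"wz":0,"claw":-1},{"x":0.01,"y":-0.003,"z":0,"wx":0,"wy":0,"wz":0,"claw":-1},{"x":0.01,"y":-0.003,"z":0,"wx":0,"wy":0,"wz":0,"claw":-1},{"x":0.01,"y":-0.003,"z":0,"wx":0,"wy":0,"wz":0,"claw":-1}]' 20; python3 -c "
from h import *
go([.4935,-.239,.19],-.004)"
```

```text
time: 19.73
ee_pos: [0.48, 0.2541, 0.059]
eef_rot: [-2.164, -2.277, 0.0]
wrist_force: [-0.9, -0.4, -0.5]
finger_gap: 0.0332
grip_force: 20.0
shift [-1.644 -0.038 -0.437] turn [-0.    0.    0.07]
```

```bash
python3 -m inch '[{"x":0,"y":0,"z":-0.03,"wx":0,"wy":0,"wz":0,"claw":-1},{"x":0,"y":0,"z":-0.1,"wx":0,"wy":0,"wz":0,"claw":-1},{"x":0,"y":0,"z":-0.2,"wx":0,"wy":0,"wz":0,"claw":-1},{"x":0,"y":0,"z":-0.3,"wx":0,"wy":0,"wz":0,"claw":-1},{"x":0,"y":0,"z":-0.39,"wx":0,"wy":0,"wz":0,"claw":-1},{"x":-0.04,"y":0,"z":-0.437,"wx":0,"wy":0,"wz":0,"claw":-1},{"x":-0.12,"y":0,"z":-0.437,"wx":0,"wy":0,"wz":0.02,"claw":-1},{"x":-0.22,"y":0,"z":-0.437,"wx":0,"wy":0,"wz":0.04,"claw":-1},{"x":-0.33,"y":0,"z":-0.437,"wx":0,"wy":0,"wz":0.07,"claw":-1},{"x":-0.44,"y":-0.01,"z":-0.437,"wx":0,"wy":0,"wz":0.07,"claw":-1},{"x":-0.55,"y":-0.02,"z":-0.437,"wx":0,"wy":0,"wz":0.07,"claw":-1},{"x":-0.66,"y":-0.03,"z":-0.437,"wx":0,"wy":0,"wz":0.07,"claw":-1},{"x":-0.77,"y":-0.038,"z":-0.437,"wx":0,"wy":0,"wz":0.07,"claw":-1},{"x":-0.88,"y":-0.038,"z":-0.437,"wx":0,"wy":0,"wz":0.07,"claw":-1},{"x":-1,"y":-0.038,"z":-0.437,"wx":0,"wy":0,"wz":0.07,"claw":-1}]'; python3 -c "
from h import *
go([.4935,-.239,.052],-.004)"
```

```text
time: 20.98
ee_pos: [0.4835, -0.0472, 0.191]
eef_rot: [2.225, 2.217, 0.001]
wrist_force: [0.6, 0.3, -0.3]
finger_gap: 0.0337
grip_force: 20.0
shift [-0.639  0.035  0.463] turn [ 0.001 -0.     0.   ]
```

```bash
python3 -m inch '[{"x":-0.1,"y":0.01,"z":0,"wx":0,"wy":0,"wz":0,"claw":-1},{"x":-0.21,"y":0.02,"z":0,"wx":0,"wy":0,"wz":0,"claw":-1},{"x":-0.32,"y":0.03,"z":0,"wx":0,"wy":0,"wz":0,"claw":-1},{"x":-0.43,"y":0.035,"z":0,"wx":0,"wy":0,"wz":0,"claw":-1},{"x":-0.53,"y":0.035,"z":0,"wx":0,"wy":0,"wz":0,"claw":-1},{"x":-0.6,"y":0.035,"z":0,"wx":0,"wy":0,"wz":0,"claw":-1},{"x":-0.64,"y":0.035,"z":0,"wx":0,"wy":0,"wz":0,"claw":-1},{"x":-0.64,"y":0.035,"z":0.05,"wx":0,"wy":0,"wz":0,"claw":-1},{"x":-0.64,"y":0.035,"z":0.12,"wx":0,"wy":0,"wz":0,"claw":-1},{"x":-0.64,"y":0.035,"z":0.2,"wx":0,"wy":0,"wz":0,"claw":-1},{"x":-0.64,"y":0.035,"z":0.28,"wx":0,"wy":0,"wz":0,"claw":-1},{"x":-0.64,"y":0.035,"z":0.34,"wx":0,"wy":0,"wz":0,"claw":-1},{"x":-0.64,"y":0.035,"z":0.36,"wx":0,"wy":0,"wz":0,"claw":-1},{"x":-0.64,"y":0.035,"z":0.36,"wx":0,"wy":0,"wz":0,"claw":-1},{"x":-0.64,"y":0.035,"z":0.36,"wx":0,"wy":0,"wz":0,"claw":-1},{"x":-0.64,"y":0.035,"z":0.36,"wx":0,"wy":0,"wz":0,"claw":-1}]'
python3 - <<'E'
from h import *
s=env.sense();go([.4935,-.239,.052],-.004)
p,d=env.read_camera("wrist");cv2.imwrite("pics/w6.png",p[:,:,::-1])
E
```

```text
time: 22.32
ee_pos: [0.4948, -0.2387, 0.0839]
eef_rot: [2.224, 2.215, 0.001]
wrist_force: [0.0, 0.3, -0.6]
finger_gap: 0.0339
grip_force: 20.0
shift [-0.001 -0.005  0.106] turn [0.003 0.002 0.   ]
```

View pics/w6.png

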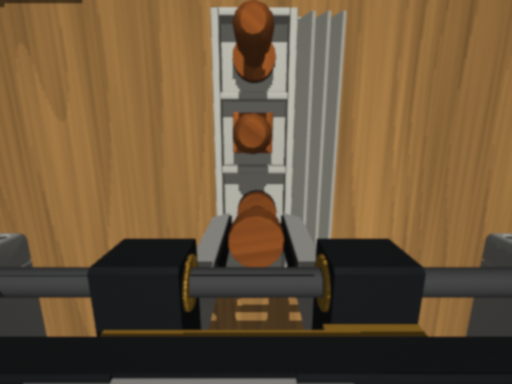

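The tall (254,60) and square (253,132) stamps stand in their compartments, and the button stamp is over the third.

```bash
python3 -m inch '[{"x":0,"y":-0.004,"z":0.03,"wx":0,"wy":0,"wz":0,"claw":-1},{"x":0,"y":-0.004,"z":0.06,"wx":0,"wy":0,"wz":0,"claw":-1},{"x":0,"y":-0.004,"z":0.085,"wx":0,"wy":0,"wz":0,"claw":-1},{"x":0,"y":-0.004,"z":0.098,"wx":0,"wy":0,"wz":0,"claw":-1},{"x":0,"y":-0.004,"z":0.103,"wx":0,"wy":0,"wz":0,"claw":-1},{"x":0,"y":-0.004,"z":0.106,"wx":0,"wy":0,"wz":0,"claw":-1},{"x":0,"y":-0.004,"z":0.106,"wx":0,"wy":0,"wz":0,"claw":-1},{"x":0,"y":-0.004,"z":0.106,"wx":0,"wy":0,"wz":0,"claw":-1}]'
```

```text
time: 23.03
ee_pos: [0.4918, -0.2377, 0.0507]
eef_rot: [-2.225, -2.215, 0.001]
wrist_force: [-2.6, 2.3, 5.3]
finger_gap: 0.0335
grip_force: 20.0
```

```bash
python3 -m inch '[{"x":0,"y":0,"z":0.001,"wx":0,"wy":0,"wz":0,"claw":-1},{"x":0,"y":0,"z":0.002,"wx":0,"wy":0,"wz":0,"claw":-1},{"x":0,"y":0,"z":0.002,"wx":0,"wy":0,"wz":0,"claw":-1}]'
```

```text
time: 23.28
ee_pos: [0.4919, -0.2378, 0.0507]
eef_rot: [-2.225, -2.216, 0.001]
wrist_force: [-2.8, 2.8, 8.8]
finger_gap: 0.0335
grip_force: 20.0
```

```bash
python3 -m inch '[{"x":0,"y":0,"z":-0.002,"wx":0,"wy":0,"wz":0,"claw":0.2},{"x":0,"y":0,"z":-0.002,"wx":0,"wy":0,"wz":0,"claw":0.2},{"x":0,"y":0,"z":-0.002,"wx":0,"wy":0,"wz":0,"claw":0.2},{"x":0,"y":0,"z":-0.002,"wx":0,"wy":0,"wz":0,"claw":0.2},{"x":0,"y":0,"z":-0.002,"wx":0,"wy":0,"wz":0,"claw":0.2},{"x":0,"y":0,"z":-0.06,"wx":0,"wy":0,"wz":0,"claw":0.2},{"x":0,"y":0,"z":-0.16,"wx":0,"wy":0,"wz":0,"claw":0.2},{"x":0,"y":0,"z":-0.28,"wx":0,"wy":0,"wz":0,"claw":0.2},{"x":0,"y":0,"z":-0.4,"wx":0,"wy":0,"wz":0,"claw":1},{"x":0.02,"y":0,"z":-0.47,"wx":0,"wy":0,"wz":0,"claw":1},{"x":0.14,"y":0,"z":-0.47,"wx":0,"wy":0,"wz":0,"claw":1},{"x":0.27,"y":0,"z":-0.47,"wx":0,"wy":0,"wz":0.06,"claw":1},{"x":0.4,"y":0,"z":-0.47,"wx":0,"wy":0,"wz":0.15,"claw":1},{"x":0.53,"y":0,"z":-0.47,"wx":0,"wy":0,"wz":0.25,"claw":1},{"x":0.66,"y":0,"z":-0.47,"wx":0,"wy":0,"wz":0.3,"claw":1},{"x":0.79,"y":0,"z":-0.47,"wx":0,"wy":0,"wz":0.3,"claw":1},{"x":0.92,"y":0,"z":-0.47,"wx":0,"wy":0,"wz":0.3,"claw":1},{"x":1,"y":0,"z":-0.47,"wx":0,"wy":0,"wz":0.3,"claw":1},{"x":1,"y":0,"z":-0.47,"wx":0,"wy":0,"wz":0.3,"claw":1}]'
python3 - <<'E'
from h import *
s=env.sense();go([.4697,.255,.19],-.244)
p,d=env.read_camera("top");P=cloud(cam("top"),d)
for y in(-.115,-.177,-.239):
    r=np.hypot(P[...,0]-.4935,P[...,1]-y);T=P[(r<.03)&(P[...,2]>.055)&(d>0)];print("placed",len(T),T.mean(0),T[:,2].max())
E
```

```text
time: 24.87
ee_pos: [0.493, 0.0662, 0.1906]
eef_rot: [-2.465, -1.946, -0.002]
wrist_force: [0.3, -0.6, -0.7]
finger_gap: 0.0944
grip_force: 0.0
shift [ 0.594 -0.222  0.003] turn [-0.001 -0.002  0.012]
placed 114 [ 0.49144975 -0.11494473  0.09079056] 0.0988681533670327
placed 134 [ 0.49040013 -0.17576716  0.07143987] 0.07783140505991559
placed 208 [ 0.49010314 -0.23634253  0.07729061] 0.08228300338116157
```

All three are standing. Next I'll approach the paddle stamp and re-measure it.

```bash
python3 -m inch '[{"x":0.1,"y":-0.04,"z":0,"wx":0,"wy":0,"wz":0.01,"claw":1},{"x":0.22,"y":-0.08,"z":0,"wx":0,"wy":0,"wz":0.01,"claw":1},{"x":0.34,"y":-0.12,"z":0,"wx":0,"wy":0,"wz":0.01,"claw":1},{"x":0.46,"y":-0.17,"z":0,"wx":0,"wy":0,"wz":0.01,"claw":1},{"x":0.55,"y":-0.2,"z":0,"wx":0,"wy":0,"wz":0.01,"claw":1},{"x":0.594,"y":-0.222,"z":0,"wx":0,"wy":0,"wz":0.01,"claw":1},{"x":0.594,"y":-0.222,"z":0,"wx":0,"wy":0,"wz":0.01,"claw":1},{"x":0.594,"y":-0.222,"z":0,"wx":0,"wy":0,"wz":0.01,"claw":1},{"x":0.594,"y":-0.222,"z":0,"wx":0,"wy":0,"wz":0.01,"claw":1}]'
python3 - <<'E'
from h import *
s=env.sense();p,d=env.read_camera("wrist");P=cloud(cam("wrist",s),d);r=np.hypot(P[...,0]-.47,P[...,1]-.317)
T=P[(r<.03)&(P[...,2]>.082)&(P[...,2]<.11)&(d>0)];b=cv2.minAreaRect((T[:,:2]*1000).astype(np.float32));print(len(T),T[:,2].max(),b)
cv2.imwrite("pics/w7.png",p[:,:,::-1])
yaw=b[2]-90 if b[1][0]>b[1][1] else b[2]
yaw=np.deg2rad(yaw);print(yaw);go([b[0][0]/1000,b[0][1]/1000,.19],yaw);go([b[0][0]/1000,b[0][1]/1000,.053],yaw)
E
```

```text
time: 25.67
ee_pos: [0.4718, 0.2492, 0.1905]
eef_rot: [2.48, 1.928, -0.001]
wrist_force: [0.3, 0.3, 0.2]
finger_gap: 0.0939
grip_force: 0.0
432 0.09559092285995952 ((470.001953125, 317.568603515625), (29.12498664855957, 14.077066421508789), 75.1241455078125)
-0.25963263993626096
shift [ 0.219 -0.062  0.002] turn [0.    0.001 0.012]
shift [ 0.22  -0.062  0.458] turn [0.    0.001 0.012]
```

View pics/w7.png

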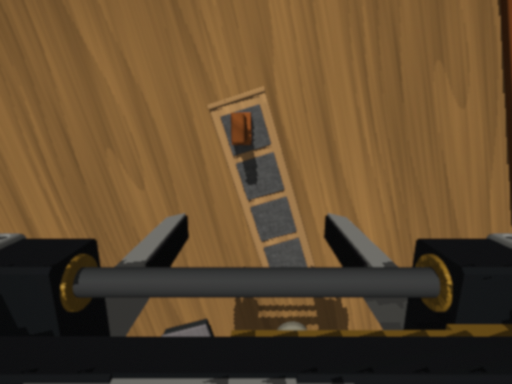

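The paddle (242,127) is upright and square to the tool, and the three other pads are empty. Descending now.

```bash
python3 -m inch '[{"x":0.11,"y":-0.03,"z":0,"wx":0,"wy":0,"wz":0.012,"claw":1},{"x":0.22,"y":-0.062,"z":0,"wx":0,"wy":0,"wz":0.012,"claw":1},{"x":0.22,"y":-0.062,"z":0,"wx":0,"wy":0,"wz":0.012,"claw":1},{"x":0.22,"y":-0.062,"z":0.08,"wx":0,"wy":0,"wz":0.012,"claw":1},{"x":0.22,"y":-0.062,"z":0.16,"wx":0,"wy":0,"wz":0.012,"claw":1},{"x":0.22,"y":-0.062,"z":0.25,"wx":0,"wy":0,"wz":0.012,"claw":1},{"x":0.22,"y":-0.062,"z":0.34,"wx":0,"wy":0,"wz":0.012,"claw":1},{"x":0.22,"y":-0.062,"z":0.41,"wx":0,"wy":0,"wz":0.012,"claw":1},{"x":0.22,"y":-0.062,"z":0.458,"wx":0,"wy":0,"wz":0.012,"claw":1},{"x":0.22,"y":-0.062,"z":0.458,"wx":0,"wy":0,"wz":0.012,"claw":1},{"x":0.22,"y":-0.062,"z":0.458,"wx":0,"wy":0,"wz":0.012,"claw":1},{"x":0.22,"y":-0.062,"z":0.458,"wx":0,"wy":0,"wz":0.012,"claw":1}]'
python3 -c "
from h import *
go([.470,.3176,.053],-.257)"
```

```text
time: 26.72
ee_pos: [0.4708, 0.3189, 0.0545]
eef_rot: [2.489, 1.916, 0.003]
wrist_force: [0.2, -0.5, 0.4]
finger_gap: 0.0938
grip_force: 0.0
shift [-0.005 -0.001  0.005] turn [ 0.002 -0.001 -0.002]
```

```bash
python3 -m inch '[{"x":-0.004,"y":-0.002,"z":0.004,"wx":0,"wy":0,"wz":0,"claw":-1},{"x":-0.004,"y":-0.002,"z":0.004,"wx":0,"wy":0,"wz":0,"claw":-1},{"x":-0.004,"y":-0.002,"z":0.004,"wx":0,"wy":0,"wz":0,"claw":-1},{"x":-0.004,"y":-0.002,"z":0.004,"wx":0,"wy":0,"wz":0,"claw":-1},{"x":-0.004,"y":-0.002,"z":0.004,"wx":0,"wy":0,"wz":0,"claw":-1},{"x":-0.004,"y":-0.002,"z":0.004,"wx":0,"wy":0,"wz":0,"claw":-1},{"x":-0.004,"y":-0.002,"z":0.004,"wx":0,"wy":0,"wz":0,"claw":-1},{"x":-0.004,"y":-0.002,"z":0.004,"wx":0,"wy":0,"wz":0,"claw":-1},{"x":-0.004,"y":-0.002,"z":0.004,"wx":0,"wy":0,"wz":0,"claw":-1},{"x":-0.004,"y":-0.002,"z":0.004,"wx":0,"wy":0,"wz":0,"claw":-1},{"x":-0.004,"y":-0.002,"z":0.004,"wx":0,"wy":0,"wz":0,"claw":-1},{"x":-0.004,"y":-0.002,"z":0.004,"wx":0,"wy":0,"wz":0,"claw":-1},{"x":-0.004,"y":-0.002,"z":0.004,"wx":0,"wy":0,"wz":0,"claw":-1},{"x":-0.004,"y":-0.002,"z":0.004,"wx":0,"wy":0,"wz":0,"claw":-1},{"x":-0.004,"y":-0.002,"z":0.004,"wx":0,"wy":0,"wz":0,"claw":-1},{"x":-0.004,"y":-0.002,"z":0.004,"wx":0,"wy":0,"wz":0,"claw":-1},{"x":-0.004,"y":-0.002,"z":0.004,"wx":0,"wy":0,"wz":0,"claw":-1}]' 20
python3 -c "
from h import *
go([.48,.04,.2],-.02)"
```

```text
time: 28.13
ee_pos: [0.4686, 0.3184, 0.0521]
eef_rot: [2.488, 1.918, -0.0]
wrist_force: [0.3, 1.1, 1.6]
finger_gap: 0.014
grip_force: 20.0
shift [-0.888  0.273 -0.493] turn [-0.     0.    -0.302]
```

```bash
python3 -m inch '[{"x":0,"y":0,"z":-0.03,"wx":0,"wy":0,"wz":0,"claw":-1},{"x":0,"y":0,"z":-0.1,"wx":0,"wy":0,"wz":0,"claw":-1},{"x":0,"y":0,"z":-0.2,"wx":0,"wy":0,"wz":0,"claw":-1},{"x":0,"y":0,"z":-0.3,"wx":0,"wy":0,"wz":0,"claw":-1},{"x":0,"y":0,"z":-0.4,"wx":0,"wy":0,"wz":0,"claw":-1},{"x":-0.03,"y":0.01,"z":-0.47,"wx":0,"wy":0,"wz":0,"claw":-1},{"x":-0.1,"y":0.03,"z":-0.493,"wx":0,"wy":0,"wz":-0.04,"claw":-1},{"x":-0.19,"y":0.06,"z":-0.493,"wx":0,"wy":0,"wz":-0.09,"claw":-1},{"x":-0.29,"y":0.09,"z":-0.493,"wx":0,"wy":0,"wz":-0.14,"claw":-1},{"x":-0.39,"y":0.12,"z":-0.493,"wx":0,"wy":0,"wz":-0.19,"claw":-1},{"x":-0.49,"y":0.15,"z":-0.493,"wx":0,"wy":0,"wz":-0.24,"claw":-1},{"x":-0.59,"y":0.18,"z":-0.493,"wx":0,"wy":0,"wz":-0.28,"claw":-1},{"x":-0.69,"y":0.21,"z":-0.493,"wx":0,"wy":0,"wz":-0.302,"claw":-1},{"x":-0.79,"y":0.24,"z":-0.493,"wx":0,"wy":0,"wz":-0.302,"claw":-1},{"x":-0.888,"y":0.273,"z":-0.493,"wx":0,"wy":0,"wz":-0.302,"claw":-1}]' 
python3 -c "
from h import *
go([.4935,-.301,.2],-.004);go([.4935,-.301,.09],-.004)"
```

```text
time: 29.38
ee_pos: [0.4796, 0.0385, 0.2008]
eef_rot: [2.243, 2.199, 0.001]
wrist_force: [0.4, 0.3, -0.8]
finger_gap: 0.0141
grip_force: 20.0
shift [-1.131  0.069  0.003] turn [ 0.001  0.    -0.02 ]
shift [-1.13   0.068  0.369] turn [ 0.001  0.    -0.02 ]
```

```bash
python3 -m inch '[{"x":-0.1,"y":0.01,"z":0,"wx":0,"wy":0,"wz":-0.02,"claw":-1},{"x":-0.21,"y":0.02,"z":0,"wx":0,"wy":0,"wz":-0.02,"claw":-1},{"x":-0.32,"y":0.03,"z":0,"wx":0,"wy":0,"wz":-0.02,"claw":-1},{"x":-0.43,"y":0.04,"z":0,"wx":0,"wy":0,"wz":-0.02,"claw":-1},{"x":-0.54,"y":0.05,"z":0,"wx":0,"wy":0,"wz":-0.02,"claw":-1},{"x":-0.65,"y":0.06,"z":0,"wx":0,"wy":0,"wz":-0.02,"claw":-1},{"x":-0.76,"y":0.068,"z":0,"wx":0,"wy":0,"wz":-0.02,"claw":-1},{"x":-0.86,"y":0.068,"z":0,"wx":0,"wy":0,"wz":-0.02,"claw":-1},{"x":-0.94,"y":0.068,"z":0,"wx":0,"wy":0,"wz":-0.02,"claw":-1},{"x":-1,"y":0.068,"z":0,"wx":0,"wy":0,"wz":-0.02,"claw":-1},{"x":-1,"y":0.068,"z":0,"wx":0,"wy":0,"wz":-0.02,"claw":-1},{"x":-1,"y":0.068,"z":0,"wx":0,"wy":0,"wz":-0.02,"claw":-1}]' 
python3 -c "
from h import *
go([.4935,-.301,.08],-.004)"
```

```text
time: 30.38
ee_pos: [0.4941, -0.2609, 0.2003]
eef_rot: [-2.228, -2.214, -0.001]
wrist_force: [0.1, 0.3, -0.3]
finger_gap: 0.0139
grip_force: 20.0
shift [-0.134 -0.001  0.401] turn [ 0.    -0.001 -0.003]
```

```bash
python3 -m inch '[{"x":-0.07,"y":0,"z":0,"wx":0,"wy":0,"wz":0,"claw":-1},{"x":-0.134,"y":0,"z":0,"wx":0,"wy":0,"wz":0,"claw":-1},{"x":-0.134,"y":0,"z":0.05,"wx":0,"wy":0,"wz":0,"claw":-1},{"x":-0.134,"y":0,"z":0.12,"wx":0,"wy":0,"wz":0,"claw":-1},{"x":-0.134,"y":0,"z":0.2,"wx":0,"wy":0,"wz":0,"claw":-1},{"x":-0.134,"y":0,"z":0.28,"wx":0,"wy":0,"wz":0,"claw":-1},{"x":-0.134,"y":0,"z":0.35,"wx":0,"wy":0,"wz":0,"claw":-1},{"x":-0.134,"y":0,"z":0.39,"wx":0,"wy":0,"wz":0,"claw":-1},{"x":-0.134,"y":0,"z":0.4,"wx":0,"wy":0,"wz":0,"claw":-1},{"x":-0.134,"y":0,"z":0.4,"wx":0,"wy":0,"wz":0,"claw":-1},{"x":-0.134,"y":0,"z":0.4,"wx":0,"wy":0,"wz":0,"claw":-1},{"x":-0.134,"y":0,"z":0.4,"wx":0,"wy":0,"wz":0,"claw":-1}]'
python3 - <<'E'
from h import *
s=env.sense();go([.4935,-.301,.0455],-.004)
p,d=env.read_camera("wrist");cv2.imwrite("pics/w8.png",p[:,:,::-1])
E
```

```text
time: 31.38
ee_pos: [0.4955, -0.3013, 0.0819]
eef_rot: [2.223, 2.215, 0.001]
wrist_force: [0.1, -0.3, -0.8]
finger_gap: 0.0141
grip_force: 20.0
shift [ 0.001 -0.007  0.121] turn [0.003 0.003 0.   ]
```

View pics/w8.png

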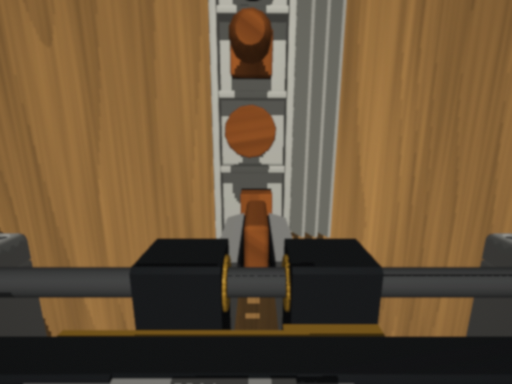

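The paddle's base (257,197) is over the last compartment (walls near 216 and 288), needing about 2 mm less x. Lowering.

```bash
python3 -m inch '[{"x":0,"y":-0.007,"z":0.02,"wx":0,"wy":0,"wz":0,"claw":-1},{"x":0,"y":-0.007,"z":0.05,"wx":0,"wy":0,"wz":0,"claw":-1},{"x":0,"y":-0.007,"z":0.08,"wx":0,"wy":0,"wz":0,"claw":-1},{"x":0,"y":-0.007,"z":0.1,"wx":0,"wy":0,"wz":0,"claw":-1},{"x":0,"y":-0.007,"z":0.11,"wx":0,"wy":0,"wz":0,"claw":-1},{"x":0,"y":-0.007,"z":0.116,"wx":0,"wy":0,"wz":0,"claw":-1},{"x":0,"y":-0.007,"z":0.118,"wx":0,"wy":0,"wz":0,"claw":-1},{"x":0,"y":-0.007,"z":0.118,"wx":0,"wy":0,"wz":0,"claw":-1},{"x":0,"y":-0.007,"z":0.118,"wx":0,"wy":0,"wz":0,"claw":-1}]'
```

```text
time: 32.18
ee_pos: [0.4924, -0.3009, 0.0448]
eef_rot: [2.226, 2.216, 0.0]
wrist_force: [-0.3, -0.2, -0.1]
finger_gap: 0.0136
grip_force: 20.0
```

```bash
python3 -m inch '[{"x":0,"y":0,"z":0.001,"wx":0,"wy":0,"wz":0,"claw":-1},{"x":0,"y":0,"z":0.002,"wx":0,"wy":0,"wz":0,"claw":-1},{"x":0,"y":0,"z":0.002,"wx":0,"wy":0,"wz":0,"claw":-1}]'
```

```text
time: 32.43
ee_pos: [0.4922, -0.3007, 0.0442]
eef_rot: [2.226, 2.216, 0.0]
wrist_force: [-0.8, 0.7, -1.0]
finger_gap: 0.0138
grip_force: 20.0
```

```bash
python3 -m inch '[{"x":0,"y":0,"z":0.002,"wx":0,"wy":0,"wz":0,"claw":-1},{"x":0,"y":0,"z":0.003,"wx":0,"wy":0,"wz":0,"claw":-1},{"x":0,"y":0,"z":0.003,"wx":0,"wy":0,"wz":0,"claw":-1}]'
```

```text
time: 32.68
ee_pos: [0.4922, -0.3007, 0.0441]
eef_rot: [2.226, 2.217, -0.0]
wrist_force: [-1.5, 1.3, 4.6]
finger_gap: 0.0137
grip_force: 20.0
```

Contact. Releasing and retreating clear of the scene.

```bash
python3 -m inch '[{"x":0,"y":0,"z":0,"wx":0,"wy":0,"wz":0,"claw":-0.2},{"x":0,"y":0,"z":0,"wx":0,"wy":0,"wz":0,"claw":-0.2},{"x":0,"y":0,"z":0,"wx":0,"wy":0,"wz":0,"claw":-0.2},{"x":0,"y":0,"z":0,"wx":0,"wy":0,"wz":0,"claw":-0.2},{"x":0,"y":0,"z":0,"wx":0,"wy":0,"wz":0,"claw":-0.2},{"x":0,"y":0,"z":-0.06,"wx":0,"wy":0,"wz":0,"claw":-0.2},{"x":0,"y":0,"z":-0.16,"wx":0,"wy":0,"wz":0,"claw":-0.2},{"x":0,"y":0,"z":-0.28,"wx":0,"wy":0,"wz":0,"claw":-0.2},{"x":0,"y":0,"z":-0.4,"wx":0,"wy":0,"wz":0,"claw":-0.2},{"x":0.02,"y":0,"z":-0.5,"wx":0,"wy":0,"wz":0,"claw":-0.2},{"x":0.14,"y":0,"z":-0.5,"wx":0,"wy":0,"wz":0,"claw":-0.2},{"x":0.27,"y":0,"z":-0.5,"wx":0,"wy":0,"wz":0,"claw":-0.2},{"x":0.4,"y":0,"z":-0.5,"wx":0,"wy":0,"wz":0,"claw":-0.2},{"x":0.53,"y":0,"z":-0.5,"wx":0,"wy":0,"wz":0,"claw":-0.2},{"x":0.66,"y":0,"z":-0.5,"wx":0,"wy":0,"wz":0,"claw":-0.2},{"x":0.79,"y":0,"z":-0.5,"wx":0,"wy":0,"wz":0,"claw":-0.2},{"x":0.92,"y":0,"z":-0.5,"wx":0,"wy":0,"wz":0,"claw":-0.2},{"x":1,"y":0,"z":-0.5,"wx":0,"wy":0,"wz":0,"claw":-0.2},{"x":1,"y":0,"z":-0.5,"wx":0,"wy":0,"wz":0,"claw":-0.2},{"x":1,"y":0,"z":-0.5,"wx":0,"wy":0,"wz":0,"claw":-0.2}]'
python3 - <<'E'
from h import *
p,d=env.read_camera("top");P=cloud(cam("top"),d)
for y in(-.115,-.177,-.239,-.301):
    r=np.hypot(P[...,0]-.4935,P[...,1]-y);T=P[(r<.03)&(P[...,2]>.055)&(d>0)];print("placed",len(T),T.mean(0),T[:,2].max())
q,_=env.read_camera("scene")
cv2.imwrite("pics/end.png",np.vstack([cv2.resize(a[:,:,::-1],(600,300)) for a in (p[150:250,260:420+40],q[130:230,60:260])]))
E
```

```text
time: 34.35
ee_pos: [0.4933, 0.0004, 0.1931]
eef_rot: [2.223, 2.22, -0.001]
wrist_force: [-0.6, 0.0, -0.5]
finger_gap: 0.0375
grip_force: 0.0
placed 30 [ 0.49133316 -0.12313355  0.09390605] 0.0977208168873851
placed 133 [ 0.49062008 -0.17564925  0.07145407] 0.07953224613059073
placed 208 [ 0.49007301 -0.23632687  0.0771495 ] 0.08218674038082552
placed 120 [ 0.4902534  -0.29859896  0.07738217] 0.08593567386448664
```

View pics/end.png

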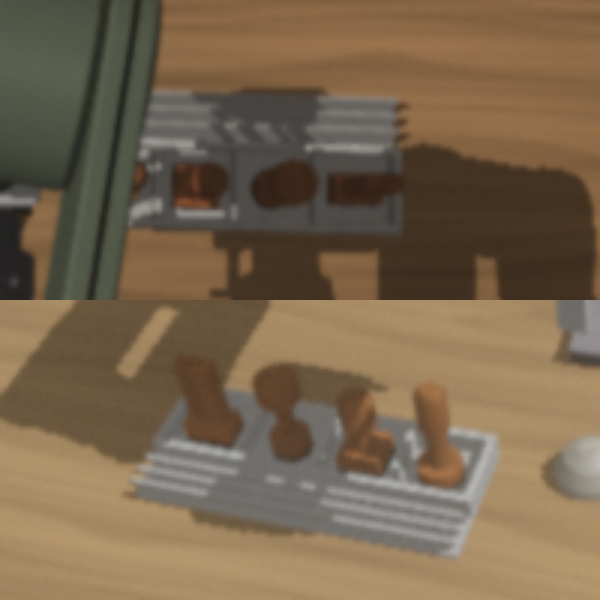

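The scene crop shows all four upright in their compartments. From the robot's right end they are paddle, button, square and tall, and the gripper is clear.

```bash
python3 -c "
from rig import env
print(env.finish_job())"
```

```text
the job is handed in; nothing more can be done
None
```

I moved all four stamps to the organiser in reverse order (from the right end: paddle, button, square, tall); each stood upright in the last pictures, and I handed the job in at about 34 s of robot time (the hand-in gave no verdict).

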